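Check the slide-drying plate with a sprung surface probe

ROBOT

A 6-joint arm with a two-finger parallel gripper is mounted at the origin on the work surface. World frame = base frame: x ahead of the robot, y to its left, z up, the work surface at z = 0. Lengths are in m, angles in degrees, forces in N, time in s.
With the tool pointing down it reaches from about 0.3 to 0.85 m from the base axis. Payload 5.4 kg.
Tool frame: the origin (TCP) lies midway between the tips of the shut fingers; the grasp point (between the pads) lies 19 mm behind it (arm.hold_point_z is the distance from the TCP to the grasp point, in m); z points along the fingers, y is the direction in which the jaws open and shut (so a half turn about z gives the same grasp; the last joint's range is limited). The gripper opens to 85 mm and grips with 20 to 120 N. Pads are 22 mm wide; open, the fingers measure 114 mm over their backs; the gripper's body (76 mm by 85 mm) begins 54 mm behind the grasp point. The pads swing forward as they close: fully open they stand 13 mm farther back than shut.
Start: joints at [-80.392, 9.076, 91.501, -0, 79.423, -12.038], TCP at [0.212, -0.534, 0.231] pointing down, gripper open.
Joint ranges: [-166.64, 166.64], [-54.1, 131.32], [10.49, 154.53], [-73.88, 253.88], [9.74, 151.15], [-171.62, 171.62]. Speed limits (degrees/s): [147.25, 147.25, 180, 180, 180, 180].

INTERFACE

Orientations are given as [roll, pitch, yaw] about the fixed x, y, z axes, in that order (R = Rz(yaw) Ry(pitch) Rx(roll)).
In Python, from workcell import arm gives the robot as it stands. The module is installed in compiled form; this text tells all that it offers.
- The arm moves only by the tool play_rows, never from a script. Its argument "plan" is a list of rows, each a list of 5 numbers: the closure in counts, from 0 (fully open) to 255 (shut), then the shift along the tool's x, y, z each as a share of 0.12 m, from -1 to 1, then the turn about the tool's z as a share of 30 degrees, from -1 to 1. In form: [[claw, x, y, z, yaw], ...]. A call has 1 to 20 rows; each row is the pose to reach, as a shift and turn from the pose commanded when the call began, along the tool's axes at that moment; what a row does not reach only later rows make up. A row lasts 1/10 s, in which the tool goes at most 50 mm and 8.59 degrees, less where a joint would pass 70% of its speed; a pose out of reach is approached as far as the arm can. A call with a number of a shift or a turn outside -1 to 1 is refused whole. A call with a gripper value outside its range is refused whole. The fingers move at their own pace and stop on an object; "force" is the grip in N (left out, the last holds). Time passes only in rows, so rows that repeat a pose let the fingers close. It gives the time, the measured TCP pose, the force and the opening at its end, in the units of the state.
- arm.get_obs(): the state, without advancing time (a new reading comes with each control period).
- arm.camera(name): name is "side" or "top"; returns a dict with "frame" (480x640x3 uint8, blue, green, red), "fovy" (degrees; the focal length in pixels is half the picture's height over the tangent of half this angle, whatever the lens; pixels are square), "cx", "cy" (the principal point, pixels), "k1" (the pictures are not rectified: a ray, as slopes to the right and down, at radius r is drawn at 1 + k1 r^2 times it, then the intrinsics apply), "rvec" (rotation vector, rad) and "tvec" (3), from world to camera coordinates, as OpenCV has them. Camera axes: x right, y down, z forward; pixel columns grow to the right and rows downward; lengths in m; the calibration is good to about 2 mm. A picture is of the moment at which its call begins. There is no depth.
- arm.close_job(): hands the job in, once; it reports no verdict.
The state is a dict: "time": time; "joints": joint angles; "qd": joint speeds; "joint_efforts": joint torques, N m; "eef_pos": TCP position; "eef_rot": TCP orientation; "force": force on the tool from outside, world axes, zero at the start; "moment": the same for the moment, N m; "opening": finger opening in m.
Only numpy, scipy, OpenCV 4.12 (cv2) and the standard library are available. Lean on these libraries where they do the work, as an engineer would, in place of code of your own. Each camera call takes 0.05 s, during which the arm holds its last target. There are 200 camera calls.

TASK

Lift the surface probe out of its stand and first take a reference reading: hold it upright with its sprung foot pressed about half-way in, on the middle of the flat reference block, for a good second. Then lift it over to the sloping slide-drying plate and press its foot, gently and square to the slope, inside the ring mark (not on the cross), again about half-way in. Finish while still holding it there; never push the foot hard against its stop, and do not shove the block or the other things on the bench about.

Things in the scene. Friction and masses are not known exactly. Their poses are not given: they have to be found in the camera images.
- probe_grip (a point): Grip of the surface probe, a loose 110 g, 145 mm long instrument standing upright in its stand. Grip: grey square bar 24 x 24 mm, from 45 mm below this point (resting on the stand) to 40 mm above it (top end). Below it a steel barrel 16 mm across, 38 mm long, then the sprung foot, whose free tip is 105 mm below this point. z runs up the probe; x, y square to the grip's flat sides.
- foot_tip (a point): Centre of the underside of the probe's foot, a flat-ended copper button 11 mm across on a 7 mm stem, at the bottom end of the probe. z points up along the probe. The foot slides straight into the barrel.
- foot (a joint): How far the sprung foot is pushed into the probe: 0 m fully out, 0.016 m hard against its stop. The spring gives about 0.4 N at 0 and 2 N at the half-way 0.008 m (200 N/m).
- probe: The whole probe with its foot. Origin at the free foot's tip, z up along the probe towards its top end. For picking up use probe_grip.
- stand: White plastic probe stand, fixed, 90 x 75 mm, 75 mm high; origin at the centre of its underside. A 20 mm hole goes through the middle of its 10 mm top plate. The barrel hangs in the hole, the grip rests on the top, the foot's tip is 15 mm above the bench: raise the probe at least 65 mm to clear the stand.
- block: Reference block: loose plain aluminium block 60 x 60 mm, 30 mm high, about 300 g, with a small dark dot in the middle of its flat level top; origin at the centre of its underside. It lies on one side of the plate, the stand on the other.
- block_top (a point): The dot in the middle of the reference block's top face, 30 mm above the bench; z points up.
- plate: Slide-drying plate, fixed: white base under a bare aluminium plate 170 x 220 mm sloping at 0.26 rad (15 degrees); low edge (44 mm high, small lip, two glass slides) towards the robot, high edge (87 mm) away from it. Origin at the centre of its underside, z up, x level towards the high edge, y along the width.
- ringmark_spot (a point): Centre of the ring mark drawn on the plate's slope: a black ring 24 mm across inside, with a small dot in its middle. It is left or right of the cross mark. z points out square to the sloping surface, y runs level along the plate's width.
- crossmark_spot (a point): Centre of the cross mark (two 30 mm black strokes), drawn on the slope at the same height as the ring; not the place to probe. Same axes as the ring's.
- dishes: Stack of three round dishes, 92 mm across, 45 mm high. Loose bystander, to be left where it is. Origin at the centre of its underside.
- pen: Marker pen lying down, 125 mm long, 13 mm thick, along its x. Loose bystander, to be left where it is. Origin at the centre of its underside.
- beaker: Small glass beaker, 54 mm across, 65 mm high. Loose bystander, to be left where it is. Origin at the centre of its underside.
- rack: Blue tube rack 75 x 125 mm, 45 mm high, with three tubes standing 12 mm out of it. Loose bystander, to be left where it is. Origin at the centre of its underside.
- wells: Flat well plate 86 x 128 mm, 14 mm high. Loose bystander, to be left where it is. Origin at the centre of its underside.
- bottle: White bottle 60 mm across, 130 mm high. Loose bystander, to be left where it is. Origin at the centre of its underside.
- flask: Conical glass flask 84 mm across, 133 mm high. Loose bystander, to be left where it is. Origin at the centre of its underside.
Mind the look-alikes: they are no part of the job. Of the things like the block, leave any that is blue, red or turquoise; of the rest the larger one is meant.

How it is judged:
By the outcome, as a careful person would: the job done as asked, in the order asked, and still so for the second after the job is handed in, while the arm keeps its last pose, push and grip.
It also fails if it takes over 59 s, if anything falls off the work surface, if the arm or the gripper's body presses on something with over 40 N, if the wrist force passes 120 N, or if a joint passes its speed limit or range.

## Working session

There is one attempt and no reset: what is moved stays moved. The work goes in short steps, Python scripts to look and compute and a tool call to move; the robot and the scene stay as the last step left them, time stands still between calls to the robot, and variables do not carry over. Pictures are saved under pics/ and viewed, about 8 in all and at most 12, crops included, and the job is handed in when it is done.

Besides the shell and the picture viewer there is one more tool, called after ">>>" by a JSON object that holds its "method" and its "body", one argument or row to a line. play_rows: Moves the arm, as the interface text tells. Shift numbers are shares of 0.12 m and turn numbers shares of 30 degrees, none past 1 either way. Its arguments: {"type":"object","properties":{"plan":{"type":"array"},"force":{"type":"number"}},"required":["plan"]}

```bash
mkdir -p pics
cat > h.py <<'E'
import numpy as np, cv2
from workcell import arm
def shot(n,f):
    c=arm.camera(n); cv2.imwrite('pics/'+f,c['frame']); np.save(f'pics/{n}.npy',c,allow_pickle=True); return c
def last(n): return np.load(f'pics/{n}.npy',allow_pickle=True).item()
def K(c):
    f=240/np.tan(np.radians(c['fovy'])/2); return np.array([[f,0,c['cx']],[0,f,c['cy']],[0,0,1.]]),np.array([c['k1'],0,0,0.])
def ray(c,p):
    k,d=K(c); u=cv2.undistortPoints(np.array([[p]],float),k,d)[0,0]
    R=cv2.Rodrigues(np.array(c['rvec'],float))[0]; t=np.array(c['tvec'],float).ravel()
    return -R.T@t, R.T@np.array([u[0],u[1],1.])
def onz(c,p,z):
    o,d=ray(c,p); return o+d*(z-o[2])/d[2]
def tri(c1,p1,c2,p2):
    o1,d1=ray(c1,p1);o2,d2=ray(c2,p2); s=np.linalg.lstsq(np.c_[d1,-d2],o2-o1,rcond=None)[0]
    a,b=o1+s[0]*d1,o2+s[1]*d2; return (a+b)/2,np.linalg.norm(a-b)
def proj(c,P):
    k,d=K(c); return cv2.projectPoints(np.array(P,float).reshape(-1,1,3),np.array(c['rvec'],float),np.array(c['tvec'],float),k,d)[0][:,0]
E
python3 - <<'E'
from h import *
for n in('top','side'):
    c=shot(n,n+'0.png'); print(n,c['fovy'],c['cx'],c['cy'],c['k1'],ray(c,(320,240)))
print(arm.get_obs(), arm.hold_point_z)
E
```

```text
top 47.23247675234387 323.2324527385912 234.56580130903285 0.03151955615840455 (array([ 0.25606633, -0.01940987,  1.24907005]), array([ 0.20307218, -0.00467695, -0.97922035]))
side 42.487683468801734 317.50621859134986 233.16315481927293 -0.18849051015031965 (array([0.45730745, 1.12691026, 0.97804011]), array([ 0.02192862, -0.78152416, -0.62360091]))
{'time': 0.1, 'joints': array([-8.03916080e+01,  9.10938319e+00,  9.15641735e+01, -1.54284326e-04,
        7.94244094e+01, -1.20383068e+01]), 'qd': array([-0.04508818,  0.00786317, -0.15370354, -0.03362926,  0.10249488,
        0.04535979]), 'joint_efforts': array([ 7.38393228e-04, -3.96987998e+01, -3.32339287e+01, -8.59486136e-05,
        4.10878449e-03,  2.09089023e-05]), 'eef_pos': array([ 0.21199023, -0.53391329,  0.23041886]), 'eef_rot': array([-1.79904157e+02, -2.02840684e-02,  2.16467102e+01]), 'force': array([-0.61193666, -0.94680803,  0.75923996]), 'moment': array([-0.03520431,  0.02606675, -0.00245472]), 'opening': 0.08541110391604372} 0.0187
```

View pics/top0.png

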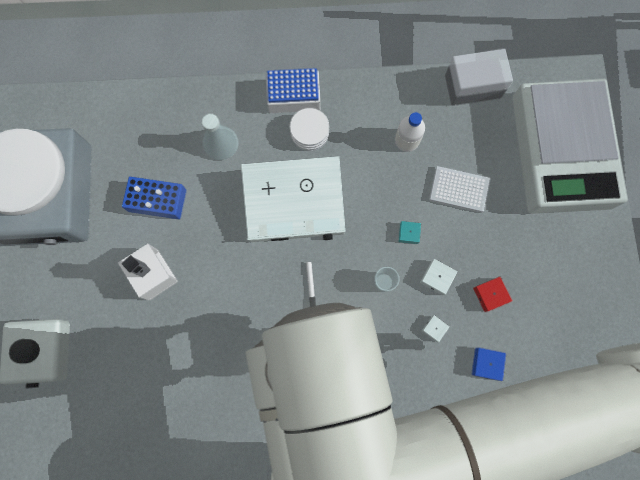

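View pics/side0.png

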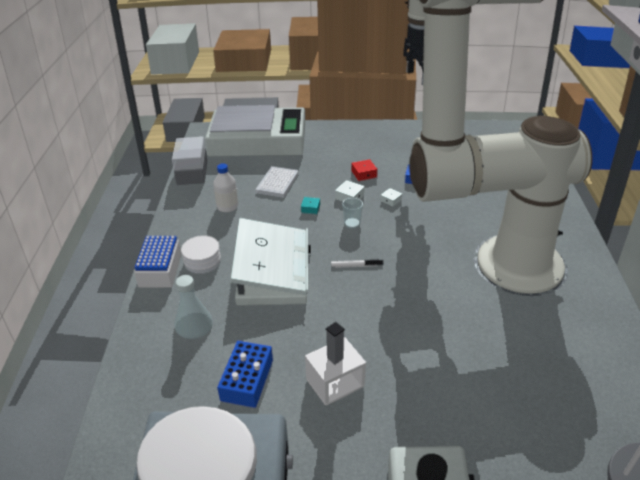

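Top view: stand and probe are at about (145,268), the plate at (293,198) with the cross at (268,188) and the ring at (307,185). Block candidates are grey (440,276), the smaller grey (436,328), turquoise (410,232), red (493,293) and blue (489,364). The larger grey one at (440,276) fits the description. I'll confirm it in one enlarged mosaic.

Run:
```python
from h import *
t=last('top');s=last('side')
def crop(c,x,y,w,h,W=400,H=300): return cv2.resize(c['frame'][y:y+h,x:x+w],(W,H),interpolation=cv2.INTER_CUBIC)
m=np.vstack([np.hstack([crop(t,390,250,100,75+15-15),crop(t,105,230,100,75)]),np.hstack([crop(t,240,150,120,90),crop(s,285,315,120,90)])])
cv2.imwrite('pics/mos.png',m)
print('block',onz(t,(440,276),.03),onz(s,(350,188),.03))
print('small',onz(t,(436,328),.02))
print('ring',tri(t,(307,185),s,(262,241)),'cross',tri(t,(268,188),s,(259,266)))
```

```text
block [ 0.41193511 -0.288208    0.03      ] [ 0.41096793 -0.29006674  0.03      ]
small [ 0.29882    -0.26979579  0.02      ]
ring (array([ 0.62596258, -0.00285305,  0.0747902 ]), np.float64(0.0009074222754937545)) cross (array([0.62493041, 0.08445266, 0.07264539]), np.float64(0.00010929160104232745))
```

View pics/mos.png

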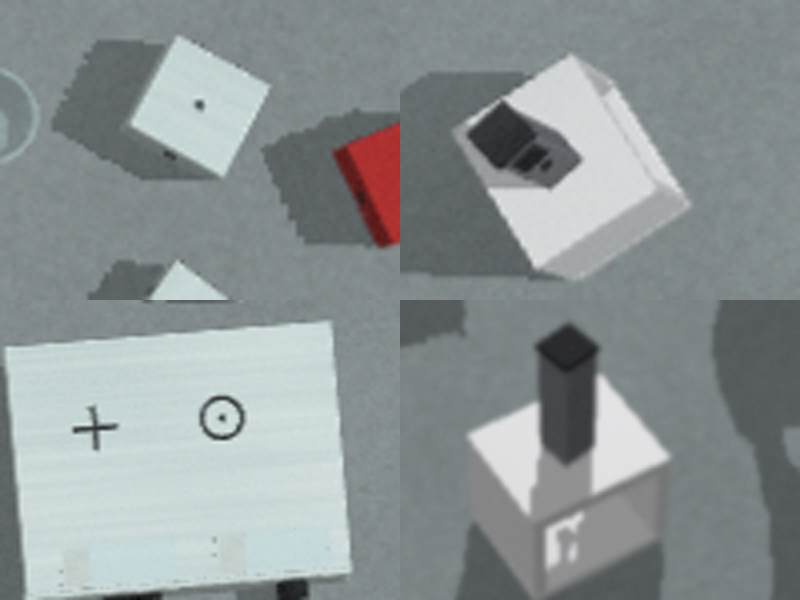

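The mosaic confirms the larger grey block, with its dot at top px (440,276). The probe's top end is at top px (130.5,263.8) and side px (335.5,329.4). The ring is on the right of the plate and the cross on the left. Now the poses and yaws.

Run:
```python
from h import *
t=last('top');s=last('side')
np.set_printoptions(precision=4,suppress=True)
T=lambda x,y:(105+(x-400)/4-.4,230+y/4-.4)
P,e=tri(t,T(502,135),s,(335.3,329.1)); print('probe top',P,e)
print('top@.16',onz(t,T(502,135),.16),'side@.16',onz(s,(335.3,329.1),.16))
q=[onz(t,T(*p),.16)[:2] for p in((500,100),(536,130),(505,170),(468,140))]
def ang(a,b): d=b-a; return np.degrees(np.arctan2(d[1],d[0])),np.linalg.norm(d)
print('probe edges',[ang(q[i],q[(i+1)%4]) for i in range(4)])
q=[onz(t,T(*p),.075)[:2] for p in((573,55),(452,130),(535,268),(655,188))]
print('stand corners',q,np.mean(q,0)); print([ang(q[i],q[(i+1)%4]) for i in range(4)])
B=lambda x,y:(240+x*.3-.4,150+(y-300)*.3-.4)
q=[onz(t,B(*p),z)[:2] for p,z in(((5,347),.087),((332,322),.087),((352,572),.044),((27,598),.044))]
print('plate',q);print([ang(q[i],q[(i+1)%4]) for i in range(4)])
print('block corners',*[ang(*[onz(t,(390+x/4-.4,250+y/4-.4),.03)[:2] for x,y in e]) for e in(((130,125),(178,35)),((178,35),(271,87)),((271,87),(222,178)))])
for z in(.072,.075):print('ring',onz(t,B(222,418),z),onz(s,(262,241),z),'cross',onz(t,B(95,428),z))
print('block dot',onz(t,(439.6,275.9),.03))
```

```text
probe top [0.4555 0.3579 0.1583] 0.0009053642886970546
top@.16 [0.4556 0.3572 0.16  ] side@.16 [0.4551 0.3596 0.16  ]
probe edges [(np.float64(-131.91480048343945), np.float64(0.024403019273003205)), (np.float64(142.24564941037858), np.float64(0.024476372306738936)), (np.float64(48.95371542948535), np.float64(0.024685035934560305)), (np.float64(-38.45949305657322), np.float64(0.024831185139673098))]
stand corners [array([0.5131, 0.3492]), array([0.4755, 0.4134]), array([0.3984, 0.3678]), array([0.4377, 0.3046])] [0.4562 0.3587]
[(np.float64(120.40883171425497), np.float64(0.07442939749817107)), (np.float64(-149.37163014447677), np.float64(0.08955799728350891)), (np.float64(-58.14477228212236), np.float64(0.07440342974955276)), (np.float64(30.600611997315504), np.float64(0.08767976261528374))]
plate [array([0.6802, 0.141 ]), array([ 0.6856, -0.0783]), array([ 0.523 , -0.0829]), array([0.5174, 0.1365])]
[(np.float64(-88.58105185207154), np.float64(0.21927942657491986)), (np.float64(-178.37264642482583), np.float64(0.16268043774795127)), (np.float64(91.46909229830123), np.float64(0.2194728215506422)), (np.float64(1.5591044931426556), np.float64(0.16287192720042154))]
block corners (np.float64(-32.817007174154845), np.float64(0.05848484066997979)) (np.float64(-123.42306177749455), np.float64(0.058480268364939796)) (np.float64(146.47051479334337), np.float64(0.05891786057191291))
ring [ 0.6274 -0.0011  0.072 ] [ 0.626  -0.0061  0.072 ] cross [0.6252 0.0843 0.072 ]
ring [ 0.6265 -0.0011  0.075 ] [ 0.6255 -0.0024  0.075 ] cross [0.6242 0.084  0.075 ]
block dot [ 0.4122 -0.2873  0.03  ]
```

>>> {"method": "play_rows", "body": {
  "plan": [
    [0, 0.66, -0.88, 0, 0],
    [0, 0.66, -0.88, 0, 0],
    [0, 0.66, -0.88, 0, 0],
    [0, 0.66, -0.88, 0, 0]
  ]
}}

```text
time: 0.5
eef_pos: [0.2477, -0.4036, 0.2305]
eef_rot: [-179.9, -0.1, 21.8]
force: [-0.0, -0.1, 0.0]
opening: 0.0854
```

>>> {"method": "play_rows", "body": {
  "plan": [
    [0, 0.66, -0.88, 0, 0],
    [0, 0.66, -0.88, 0, 0],
    [0, 0.66, -0.88, 0, 0],
    [0, 0.66, -0.88, 0, 0]
  ]
}}

```text
time: 0.9
eef_pos: [0.2821, -0.2774, 0.2311]
eef_rot: [-180.0, -0.0, 21.8]
force: [0.2, 0.1, -0.2]
opening: 0.0853
```

>>> {"method": "play_rows", "body": {
  "plan": [
    [0, 0.66, -0.88, 0, 0],
    [0, 0.66, -0.88, 0, 0],
    [0, 0.66, -0.88, 0, 0],
    [0, 0.66, -0.88, 0, 0]
  ]
}}

```text
time: 1.3
eef_pos: [0.3168, -0.1507, 0.2314]
eef_rot: [180.0, -0.0, 21.9]
force: [-0.1, -0.1, 0.9]
opening: 0.0854
```

>>> {"method": "play_rows", "body": {
  "plan": [
    [0, 0.66, -0.88, 0, 0],
    [0, 0.66, -0.88, 0, 0],
    [0, 0.66, -0.88, 0, 0],
    [0, 0.66, -0.88, 0, 0]
  ]
}}

```text
time: 1.7
eef_pos: [0.3517, -0.0236, 0.2314]
eef_rot: [-180.0, -0.0, 21.9]
force: [0.0, -0.2, 0.3]
opening: 0.0853
```

>>> {"method": "play_rows", "body": {
  "plan": [
    [0, 0.66, -0.88, 0, 0],
    [0, 0.66, -0.88, 0, 0],
    [0, 0.66, -0.88, 0, 0],
    [0, 0.66, -0.88, 0, 0]
  ]
}}

```text
time: 2.1
eef_pos: [0.3867, 0.1032, 0.2312]
eef_rot: [-180.0, 0.0, 21.8]
force: [0.3, -0.8, 0.8]
opening: 0.0854
```

>>> {"method": "play_rows", "body": {
  "plan": [
    [0, 0.66, -0.88, 0, 0],
    [0, 0.66, -0.88, 0, 0],
    [0, 0.66, -0.88, 0, 0.9],
    [0, 0.66, -0.88, 0, 0.9],
    [0, 0.66, -0.88, 0, 0.9],
    [0, 0.66, -0.88, 0, 0.9],
    [0, 0.66, -0.88, 0, 0.9]
  ]
}}

```text
time: 2.8
eef_pos: [0.4211, 0.2281, 0.2311]
eef_rot: [180.0, -0.0, -5.3]
force: [0.8, -0.7, 0.4]
opening: 0.0858
```

>>> {"method": "play_rows", "body": {
  "plan": [
    [0, 0.1, -0.4, 0, -0.28],
    [0, 0.186, -0.8, 0, -0.56],
    [0, 0.186, -1, 0, -0.84],
    [0, 0.186, -1, 0, -1],
    [0, 0.186, -1, 0, -1]
  ]
}}

```text
time: 3.3
eef_pos: [0.4541, 0.3467, 0.231]
eef_rot: [180.0, 0.0, 24.8]
force: [-0.8, -0.5, -0.4]
opening: 0.0853
```

>>> {"method": "play_rows", "body": {
  "plan": [
    [0, 0, 0, 0, -0.28],
    [0, 0, 0, 0, -0.56],
    [0, 0, 0, 0, -0.84],
    [0, 0, 0, 0, -0.84],
    [0, 0, 0, 0, -0.84]
  ]
}}

```text
time: 3.8
eef_pos: [0.4539, 0.3463, 0.2314]
eef_rot: [180.0, -0.0, 49.6]
force: [-0.4, -0.3, -0.1]
opening: 0.0856
```

Run:
```python
from h import *
t=shot('top','t1.png');s=shot('side','s1.png')
o=arm.get_obs(); print(o['eef_pos'],o['eef_rot'],o['joints'])
cr=lambda c,x,y,w,h:cv2.resize(c['frame'][y:y+h,x:x+w],(400,300),interpolation=cv2.INTER_CUBIC)
cv2.imwrite('pics/m1.png',np.hstack([cr(t,85,210,120,90),cr(s,265,265,160,120)]))
```

```text
[0.45370896 0.34664669 0.23138554] [ 1.79993168e+02 -4.12001312e-03  4.96576646e+01] [ 2.52615380e+01  8.47763917e+00  9.21596866e+01 -4.59964578e-03
  7.93561001e+01  6.56047230e+01]
```

View pics/m1.png

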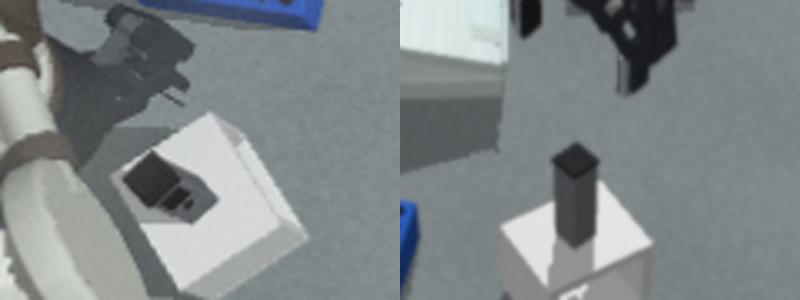

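The side view (mosaic right half) shows the open jaws straddling the space above the probe, with fingertips at about px (316,273) and (358,297). I'll check them against projection.

Run:
```python
from h import *
s=last('side');y=np.radians(49.66);ty=np.array([np.sin(y),-np.cos(y),0]);p=np.array([.4537,.3466,.2444])
print(proj(s,[p+ty*.043,p-ty*.043,p+ty*.057,p-ty*.057,p]), proj(s,[[.4555,.358,.16]]))
d=np.array([.4556,.358])-p[:2]; print((d@[np.cos(y),np.sin(y)])/.12,(d@ty[:2])/.12,(.101-.2314)/.12)
```

```text
[[317.25669051 279.32637323]
 [355.36770742 301.19849777]
 [311.3401796  275.92284096]
 [361.86567008 304.91871544]
 [335.92798539 290.05313958]] [[335.04836807 328.45181426]]
0.08265984297124856 -0.049427166663818835 -1.0866666666666667
```

>>> {"method": "play_rows", "body": {
  "plan": [
    [0, 0.083, -0.05, 0, 0],
    [0, 0.083, -0.05, 0.2, 0],
    [0, 0.083, -0.05, 0.4, 0],
    [0, 0.083, -0.05, 0.6, 0],
    [0, 0.083, -0.05, 0.6, 0]
  ]
}}

```text
time: 4.4
eef_pos: [0.4529, 0.3581, 0.1554]
eef_rot: [-179.8, 0.4, 49.8]
force: [-0.6, -0.7, -0.0]
opening: 0.0854
```

>>> {"method": "play_rows", "body": {
  "plan": [
    [0, 0, 0, 0.1, 0],
    [0, 0, 0, 0.2, 0],
    [0, 0, 0, 0.3, 0],
    [0, 0, 0, 0.4, 0],
    [0, 0, 0, 0.487, 0],
    [0, 0, 0, 0.487, 0],
    [0, 0, 0, 0.487, 0]
  ]
}}

```text
time: 5.1
eef_pos: [0.4553, 0.3586, 0.1007]
eef_rot: [-180.0, 0.0, 49.8]
force: [0.2, 0.6, 0.9]
opening: 0.0856
```

>>> {"method": "play_rows", "body": {
  "plan": [
    [80, 0, 0, 0, 0],
    [120, 0, 0, 0, 0],
    [255, 0, 0, 0, 0],
    [255, 0, 0, 0, 0],
    [255, 0, 0, 0, 0],
    [255, 0, 0, 0, 0],
    [255, 0, 0, 0, 0],
    [255, 0, 0, 0, 0],
    [255, 0, 0, 0, 0],
    [255, 0, 0, 0, 0]
  ],
  "force": 35
}}

```text
time: 6.1
eef_pos: [0.4556, 0.3587, 0.1012]
eef_rot: [180.0, -0.0, 49.8]
force: [0.6, -0.7, 4.3]
opening: 0.0234
```

>>> {"method": "play_rows", "body": {
  "plan": [
    [255, 0, 0, -0.1, 0],
    [255, 0, 0, -0.25, 0],
    [255, 0, 0, -0.45, 0],
    [255, 0, 0, -0.65, 0],
    [255, 0, 0, -0.833, 0],
    [255, 0, 0, -0.833, 0],
    [255, 0, 0, -0.833, 0]
  ]
}}

```text
time: 6.8
eef_pos: [0.4551, 0.3586, 0.2005]
eef_rot: [-180.0, 0.0, 49.8]
force: [-0.4, -0.4, -1.7]
opening: 0.0234
```

Run:
```python
from h import *
s=shot('side','s2.png');t=shot('top','t2.png')
o=arm.get_obs(); p=o['eef_pos'];print(p,o['force'],o['opening'])
print(proj(s,[p+[0,0,.0187+.04],p+[0,0,.0187-.105]]))
cr=lambda c,x,y,w,h:cv2.resize(c['frame'][y:y+h,x:x+w],(600,600),interpolation=cv2.INTER_CUBIC)
cv2.imwrite('pics/m2.png',cr(s,265,240,130,130))
```

```text
[0.45425338 0.35811621 0.19887634] [ 0.74252659 -0.12316191 -1.79592532] 0.023452509676710687
[[335.63139437 289.04805998]
 [335.77829444 346.03149977]]
```

View pics/m2.png

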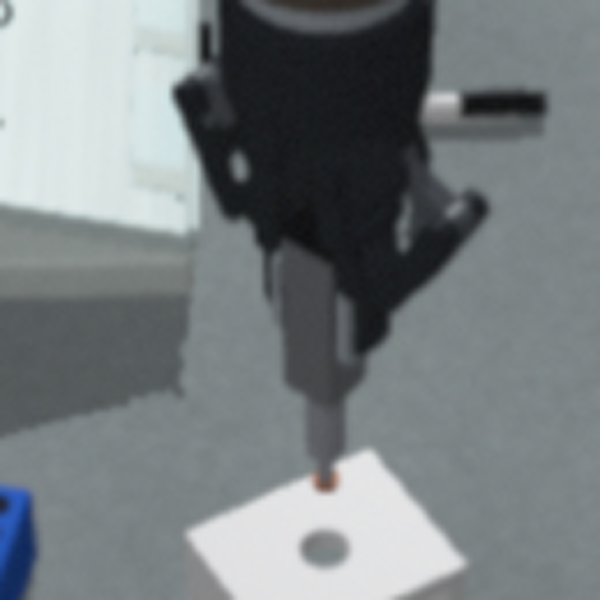

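The probe is out of the stand and upright. The copper foot is at side px (335.4,345.5), against (335.8,346.0) predicted. On to the block.

>>> {"method": "play_rows", "body": {
  "plan": [
    [255, -0.2, 0.15, 0, 0],
    [255, -0.45, 0.33, 0, 0],
    [255, -0.7, 0.51, 0, 0],
    [255, -0.87, 0.64, 0, 0]
  ]
}}

```text
time: 7.3
eef_pos: [0.4452, 0.2273, 0.1989]
eef_rot: [-179.9, 0.2, 49.8]
force: [0.9, -0.2, -1.5]
opening: 0.0236
```

>>> {"method": "play_rows", "body": {
  "plan": [
    [255, -0.25, 0.18, 0, 0],
    [255, -0.5, 0.36, 0, 0],
    [255, -0.75, 0.54, 0, 0],
    [255, -0.87, 0.64, 0, 0]
  ]
}}

```text
time: 7.7
eef_pos: [0.4367, 0.0978, 0.1992]
eef_rot: [-179.9, 0.1, 49.7]
force: [0.4, 0.6, -1.0]
opening: 0.0238
```

>>> {"method": "play_rows", "body": {
  "plan": [
    [255, -0.25, 0.18, 0, 0],
    [255, -0.5, 0.36, 0, 0],
    [255, -0.75, 0.54, 0, 0],
    [255, -0.87, 0.64, 0, 0]
  ]
}}

```text
time: 8.1
eef_pos: [0.4282, -0.0313, 0.1993]
eef_rot: [-179.9, 0.1, 49.7]
force: [2.0, 0.1, -0.7]
opening: 0.0235
```

>>> {"method": "play_rows", "body": {
  "plan": [
    [255, -0.25, 0.18, 0, 0],
    [255, -0.5, 0.36, 0, 0],
    [255, -0.75, 0.54, 0, 0],
    [255, -0.87, 0.64, 0, 0]
  ]
}}

```text
time: 8.5
eef_pos: [0.4196, -0.1606, 0.1993]
eef_rot: [-179.9, 0.0, 49.7]
force: [0.5, 0.1, -2.6]
opening: 0.0234
```

>>> {"method": "play_rows", "body": {
  "plan": [
    [255, -0.25, 0.18, 0, 0],
    [255, -0.5, 0.36, 0, 0],
    [255, -0.75, 0.54, 0, 0],
    [255, -0.87, 0.64, 0, 0],
    [255, -0.87, 0.64, 0, 0],
    [255, -0.87, 0.64, 0, 0],
    [255, -0.87, 0.64, 0, 0]
  ]
}}

```text
time: 9.2
eef_pos: [0.4122, -0.2864, 0.2003]
eef_rot: [-179.9, -0.0, 49.9]
force: [0.4, 0.2, -1.1]
opening: 0.0235
```

Run:
```python
from h import *
s=shot('side','s3.png')
o=arm.get_obs(); p=o['eef_pos'];print(p,o['eef_rot'],o['force'],o['joints'])
d=np.array([.4121,-.2877])-p[:2];y=np.radians(o['eef_rot'][2]);print(d@[np.cos(y),np.sin(y)]/.12,d@[np.sin(y),-np.cos(y)]/.12)
tip=proj(s,[p+[0,0,.0187-.105],[.4121,-.2877,.03]]);print(tip)
u,v=tip[0].astype(int);cv2.imwrite('pics/m3.png',cv2.resize(s['frame'][v-50:v+50,u-60:u+60],(720,600),interpolation=cv2.INTER_CUBIC));print(u-60,v-50)
```

```text
[ 0.41233004 -0.2864804   0.20045559] [-1.79945976e+02 -2.54324253e-02  4.99353273e+01] [-0.71929745  0.74929055 -1.35912783] [-4.86177203e+01 -3.19169956e-01  1.05016532e+02  1.76891443e-02
  7.53598441e+01 -8.55753901e+00]
-0.009012051797892632 0.005074569457499936
[[349.83242954 162.5599961 ]
 [349.61104839 188.48116294]]
289 112
```

View pics/m3.png

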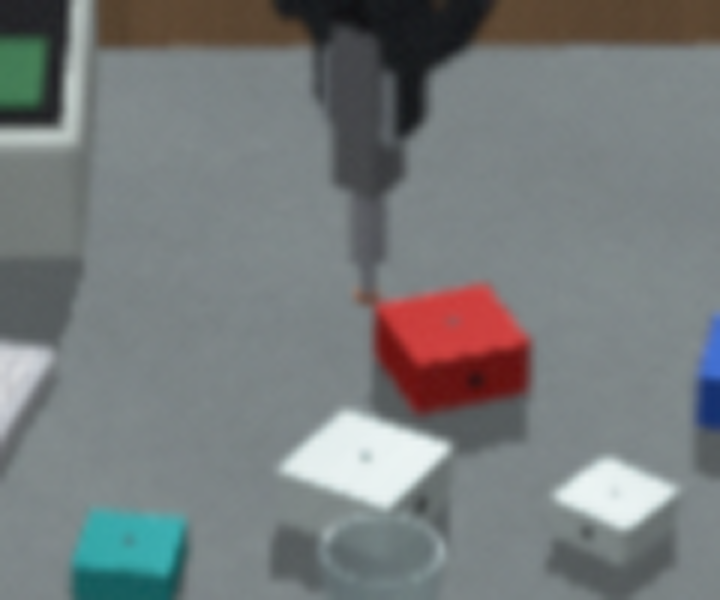

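Tip and dot line up at column 349.8. The beaker and the other blocks are clear. Pressing now: touch is expected at share 0.70 and half-way at 0.768.

>>> {"method": "play_rows", "body": {
  "plan": [
    [255, -0.01, 0, 0.15, 0],
    [255, -0.01, 0, 0.35, 0],
    [255, -0.01, 0, 0.5, 0],
    [255, -0.01, 0, 0.6, 0],
    [255, -0.01, 0, 0.65, 0],
    [255, -0.01, 0, 0.65, 0],
    [255, -0.01, 0, 0.65, 0]
  ]
}}

```text
time: 9.95
eef_pos: [0.4119, -0.2892, 0.1237]
eef_rot: [179.9, 0.0, 49.9]
force: [0.2, 0.0, -1.8]
opening: 0.0235
```

>>> {"method": "play_rows", "body": {
  "plan": [
    [255, 0, 0, 0.02, 0],
    [255, 0, 0, 0.04, 0],
    [255, 0, 0, 0.055, 0],
    [255, 0, 0, 0.07, 0],
    [255, 0, 0, 0.085, 0],
    [255, 0, 0, 0.1, 0],
    [255, 0, 0, 0.115, 0],
    [255, 0, 0, 0.115, 0],
    [255, 0, 0, 0.115, 0],
    [255, 0, 0, 0.115, 0]
  ]
}}

```text
time: 10.95
eef_pos: [0.4115, -0.289, 0.1092]
eef_rot: [180.0, 0.0, 49.8]
force: [-0.3, -0.9, 0.7]
opening: 0.0236
```

Run:
```python
from h import *
s=shot('side','s4.png');F=[]
for i in range(6): F.append(np.r_[arm.get_obs()['force'],arm.get_obs()['eef_pos'][2]]); arm.camera('top') if i<5 else 0
print(np.mean(F,0),np.std(F,0))
u,v=proj(s,[[.4121,-.2877,.05]])[0].astype(int);cv2.imwrite('pics/m4.png',cv2.resize(s['frame'][v-40:v+40,u-40:u+40],(600,600),interpolation=cv2.INTER_CUBIC))
```

```text
[ 0.10586969 -0.19821518  0.78514958  0.10913788] [6.06972930e-01 2.82147840e-01 5.28276130e-01 2.94141289e-05]
```

View pics/m4.png

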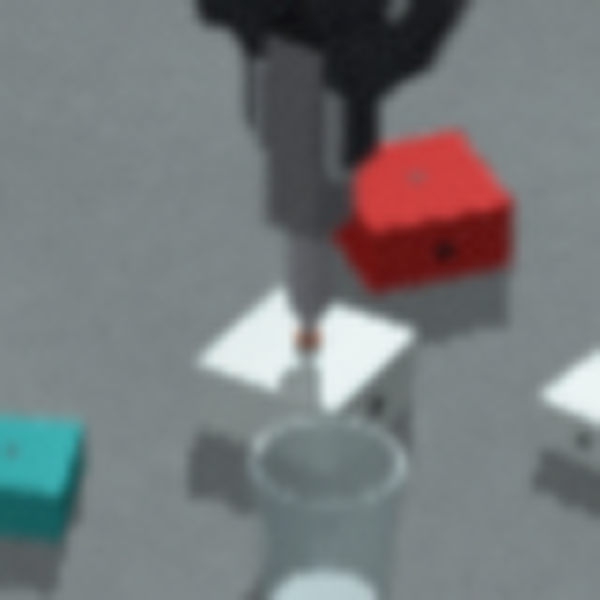

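The foot is on the block's dot, partly pushed in. Fz is about 2.2 N above the free value and the height gives about 7–8 mm of travel. I'll hold another second, then lift.

>>> {"method": "play_rows", "body": {
  "plan": [
    [255, 0, 0, 0, 0],
    [255, 0, 0, 0, 0],
    [255, 0, 0, 0, 0],
    [255, 0, 0, 0, 0],
    [255, 0, 0, 0, 0],
    [255, 0, 0, 0, 0],
    [255, 0, 0, 0, 0],
    [255, 0, 0, 0, 0],
    [255, 0, 0, 0, 0],
    [255, 0, 0, 0, 0],
    [255, 0, 0, -0.05, 0],
    [255, 0, 0, -0.12, 0],
    [255, 0, 0, -0.25, 0],
    [255, 0, 0, -0.45, 0],
    [255, 0, 0, -0.65, 0],
    [255, 0, 0, -0.76, 0],
    [255, 0, 0, -0.76, 0]
  ]
}}

```text
time: 12.95
eef_pos: [0.4123, -0.2898, 0.2025]
eef_rot: [179.8, 0.0, 49.9]
force: [0.5, -0.4, -0.2]
opening: 0.0235
```

>>> {"method": "play_rows", "body": {
  "plan": [
    [255, 0.2, -0.13, 0, 0],
    [255, 0.45, -0.3, 0, 0],
    [255, 0.7, -0.46, 0, 0],
    [255, 0.84, -0.546, 0, 0]
  ]
}}

```text
time: 13.35
eef_pos: [0.4254, -0.1667, 0.1985]
eef_rot: [-179.8, -0.0, 49.9]
force: [1.1, -0.4, -1.9]
opening: 0.0235
```

>>> {"method": "play_rows", "body": {
  "plan": [
    [255, 0.25, -0.16, 0, 0],
    [255, 0.5, -0.32, 0, 0],
    [255, 0.75, -0.48, 0, 0],
    [255, 0.84, -0.546, 0, 0]
  ]
}}

```text
time: 13.75
eef_pos: [0.4403, -0.0474, 0.1987]
eef_rot: [-179.8, 0.0, 50.0]
force: [-0.2, 0.1, -1.0]
opening: 0.0237
```

>>> {"method": "play_rows", "body": {
  "plan": [
    [255, 0.25, -0.16, 0, 0],
    [255, 0.5, -0.32, 0, 0],
    [255, 0.75, -0.48, 0, 0],
    [255, 0.84, -0.546, 0, 0]
  ]
}}

```text
time: 14.15
eef_pos: [0.4556, 0.0711, 0.1991]
eef_rot: [-179.9, 0.0, 50.0]
force: [0.0, -0.1, -1.0]
opening: 0.0234
```

>>> {"method": "play_rows", "body": {
  "plan": [
    [255, 0.25, -0.16, 0, 0],
    [255, 0.5, -0.32, 0, 0],
    [255, 0.75, -0.48, 0, 0],
    [255, 0.84, -0.546, 0, 0]
  ]
}}

```text
time: 14.55
eef_pos: [0.4707, 0.1901, 0.1991]
eef_rot: [-179.9, 0.1, 50.0]
force: [0.0, -0.7, -0.8]
opening: 0.0235
```

>>> {"method": "play_rows", "body": {
  "plan": [
    [255, 0.25, -0.16, 0, -0.25],
    [255, 0.5, -0.32, 0, -0.5],
    [255, 0.75, -0.48, 0, -0.75],
    [255, 0.84, -0.546, 0, -1],
    [255, 0.84, -0.546, 0, -1]
  ]
}}

```text
time: 15.05
eef_pos: [0.4858, 0.3082, 0.1991]
eef_rot: [-179.9, 0.1, 80.0]
force: [-0.6, 0.0, -0.8]
opening: 0.0237
```

>>> {"method": "play_rows", "body": {
  "plan": [
    [255, 0, 0, 0, -0.25],
    [255, 0, 0, 0, -0.5],
    [255, 0, 0, 0, -0.75],
    [255, 0, 0, 0, -1],
    [255, 0, 0, 0, -1]
  ]
}}

```text
time: 15.55
eef_pos: [0.486, 0.3059, 0.1996]
eef_rot: [-179.9, 0.0, 109.6]
force: [-0.2, -0.6, -0.3]
opening: 0.024
```

>>> {"method": "play_rows", "body": {
  "plan": [
    [255, 0, 0, 0, -0.2],
    [255, 0, 0, 0, -0.36],
    [255, 0, 0, 0, -0.36],
    [255, 0, 0, 0, -0.36]
  ]
}}

```text
time: 15.95
eef_pos: [0.4861, 0.3069, 0.2]
eef_rot: [-180.0, 0.0, 120.3]
force: [0.0, -0.3, -1.3]
opening: 0.0237
```

Run:
```python
from h import *
o=arm.get_obs(); p=o['eef_pos'];print(p,o['eef_rot'],o['joints'],o['force'])
y=np.radians(o['eef_rot'][2]);X=np.array([np.cos(y),np.sin(y)]);Y=np.array([np.sin(y),-np.cos(y)])
n=np.array([.5075,-.8616])
for D in(.056,.027):
    d=np.array([.4560,.3585])+n*D-p[:2]; print(D,d@X/.12,d@Y/.12)
print((p[2]-.126)/.12)
```

```text
[0.4860609  0.30687133 0.19996511] [-1.79967725e+02  9.11071729e-03  1.20335332e+02] [ 2.02345134e+01  1.04943550e+01  9.35081477e+01 -1.50760129e-02
  7.60276748e+01 -1.00971719e+01] [ 3.99234376e-04 -2.65418758e-01 -1.31799608e+00]
0.056 0.03120978047023434 0.0024199855968401766
0.027 0.2728646843852019 0.0017298784489062462
0.6163758794305324
```

>>> {"method": "play_rows", "body": {
  "plan": [
    [255, 0, 0, 0.15, 0],
    [255, 0, 0, 0.35, 0],
    [255, 0, 0, 0.5, 0],
    [255, 0, 0, 0.616, 0],
    [255, 0, 0, 0.616, 0],
    [255, 0, 0, 0.616, 0]
  ],
  "force": 20
}}

```text
time: 16.55
eef_pos: [0.4863, 0.3076, 0.1267]
eef_rot: [180.0, 0.0, 120.6]
force: [-0.3, -0.1, -0.2]
opening: 0.0235
```

>>> {"method": "play_rows", "body": {
  "plan": [
    [255, 0.05, 0, 0, 0],
    [255, 0.09, 0, 0, 0],
    [255, 0.11, 0, 0, 0],
    [255, 0.13, 0, 0, 0],
    [255, 0.145, 0, 0, 0],
    [255, 0.16, 0, 0, 0],
    [255, 0.175, 0, 0, 0],
    [255, 0.19, 0, 0, 0],
    [255, 0.19, 0, 0, 0]
  ]
}}

```text
time: 17.45
eef_pos: [0.475, 0.3273, 0.1269]
eef_rot: [179.9, 0.0, 120.6]
force: [3.1, -3.5, 1.5]
opening: 0.0235
```

Run:
```python
from h import *
s=shot('side','s5.png');t=shot('top','t5.png')
o=arm.get_obs(); p=o['eef_pos'];print(p,o['eef_rot'],o['force'],o['opening'])
cr=lambda c,x,y:cv2.resize(c['frame'][y:y+100,x:x+80],(480,600),interpolation=cv2.INTER_CUBIC)
u,v=proj(s,[p])[0].astype(int);print(u-40,v-40)
cv2.imwrite('pics/m5.png',cr(s,u-40,v-40))
```

```text
[0.4749773  0.32723172 0.12672196] [1.79929305e+02 3.15122608e-02 1.20645041e+02] [ 2.53272023 -4.09130266  1.91183946] 0.023706590926528173
284 288
```

View pics/m5.png

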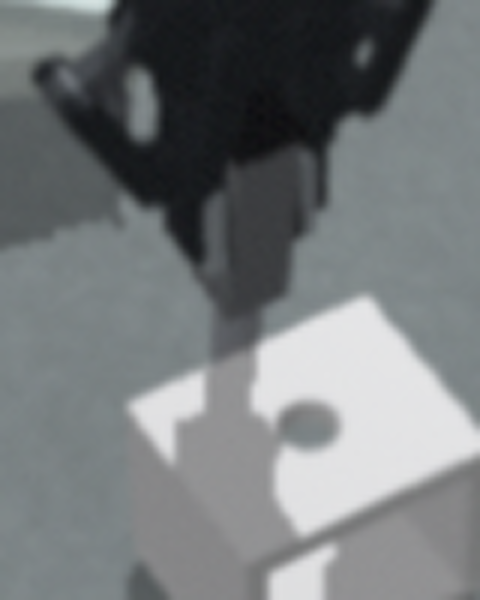

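The probe is pivoting in the jaws as intended, with about 4.8 N side force. The bar leans to lower-left in the crop. Continuing to about 15°, then backing off, lifting and checking.

>>> {"method": "play_rows", "body": {
  "plan": [
    [255, 0.015, 0, 0, 0],
    [255, 0.03, 0, 0, 0],
    [255, 0.045, 0, 0, 0],
    [255, 0.06, 0, 0, 0],
    [255, 0.075, 0, 0, 0],
    [255, 0.086, 0, 0, 0],
    [255, 0.086, 0, 0, 0],
    [255, 0.086, 0, 0, 0]
  ]
}}

```text
time: 18.35
eef_pos: [0.4691, 0.3362, 0.126]
eef_rot: [-180.0, -0.0, 120.6]
force: [4.3, -2.8, -1.0]
opening: 0.0235
```

>>> {"method": "play_rows", "body": {
  "plan": [
    [255, -0.05, 0, 0, 0],
    [255, -0.15, 0, 0, 0],
    [255, -0.3, 0, 0, 0],
    [255, -0.3, 0, -0.2, 0],
    [255, -0.3, 0, -0.4, 0],
    [255, -0.3, 0, -0.6, 0],
    [255, -0.3, 0, -0.6, 0],
    [255, -0.3, 0, -0.6, 0]
  ],
  "force": 60
}}

```text
time: 19.15
eef_pos: [0.4873, 0.3049, 0.1977]
eef_rot: [-180.0, -0.0, 120.6]
force: [-0.1, 0.4, -2.6]
opening: 0.0229
```

>>> {"method": "play_rows", "body": {
  "plan": [
    [255, 0, 0, 0, -0.25],
    [255, 0, 0, 0, -0.5],
    [255, 0, 0, 0, -0.75],
    [255, 0, 0, 0, -1],
    [255, 0, 0, 0, -1]
  ]
}}

```text
time: 19.65
eef_pos: [0.4862, 0.3046, 0.1959]
eef_rot: [-179.8, -0.2, 150.7]
force: [0.0, -1.2, -1.7]
opening: 0.0234
```

>>> {"method": "play_rows", "body": {
  "plan": [
    [255, 0, 0, 0, -0.25],
    [255, 0, 0, 0, -0.5],
    [255, 0, 0, 0, -0.75],
    [255, 0, 0, 0, -1],
    [255, 0, 0, 0, -1],
    [255, 0, 0, 0, -1]
  ]
}}

```text
time: 20.25
eef_pos: [0.487, 0.3049, 0.1973]
eef_rot: [-180.0, -0.1, -179.6]
force: [-0.4, -0.8, -1.6]
opening: 0.0233
```

Run:
```python
from h import *
s=shot('side','s6.png')
o=arm.get_obs(); p=o['eef_pos'];print(p,o['eef_rot'],o['force'],o['opening'],o['joints'])
y=np.radians(o['eef_rot'][2]);X=np.array([np.cos(y),np.sin(y),0])
g=p+[0,0,.0187]
for a in(10,12.5,15,17.5):
    z=np.array([0,0,np.cos(np.radians(a))])+X*np.sin(np.radians(a)); print(a,proj(s,[g+z*.04,g,g-.045*z,g-.083*z,g-.105*z]).round(1).tolist())
u,v=proj(s,[p])[0].astype(int);print(u-40,v-40)
cv2.imwrite('pics/m6.png',cv2.resize(s['frame'][v-30:v+45,u-45:u+45],(720,600),interpolation=cv2.INTER_CUBIC));print(u-45,v-30)
```

```text
[0.48710375 0.30496248 0.19754   ] [-1.79979877e+02 -7.31994707e-02 -1.79585292e+02] [-0.52285101 -0.47955265 -0.8272261 ] 0.023311268756976967 [ 2.00042745e+01  1.06272897e+01  9.36387078e+01  5.75990849e-03
  7.58097119e+01 -7.04118625e+01]
10 [[320.8, 269.3], [317.4, 285.7], [313.7, 303.3], [310.7, 317.4], [309.0, 325.3]]
12.5 [[321.8, 269.5], [317.4, 285.7], [312.6, 303.1], [308.8, 317.1], [306.7, 325.0]]
15 [[322.7, 269.6], [317.4, 285.7], [311.6, 302.9], [306.9, 316.8], [304.3, 324.6]]
17.5 [[323.7, 269.8], [317.4, 285.7], [310.6, 302.7], [305.1, 316.5], [302.0, 324.1]]
277 253
272 263
```

View pics/m6.png

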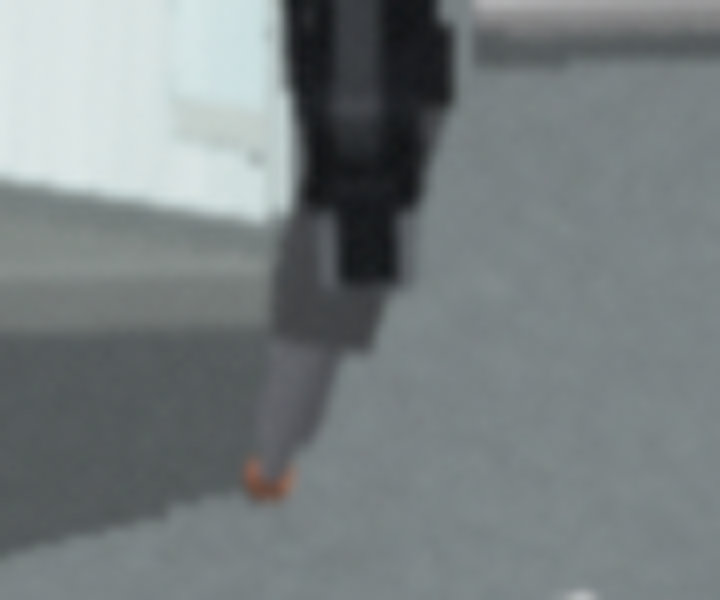

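The probe leans about 14°: the foot is at side px (305.5,324.9) against (304.3,324.6) predicted for 15°, and the kinematics give about 15–16°. That is close enough to square. Moving over the ring.

>>> {"method": "play_rows", "body": {
  "plan": [
    [255, -0.1, -0.25, 0, -0.037],
    [255, -0.2, -0.5, 0, -0.037],
    [255, -0.27, -0.75, 0, -0.037],
    [255, -0.27, -0.86, 0, -0.037]
  ]
}}

```text
time: 20.7
eef_pos: [0.5218, 0.2001, 0.1981]
eef_rot: [-180.0, 0.0, -178.5]
force: [0.3, 0.3, -1.2]
opening: 0.0234
```

>>> {"method": "play_rows", "body": {
  "plan": [
    [255, -0.1, -0.25, 0, 0],
    [255, -0.2, -0.5, 0, 0],
    [255, -0.27, -0.75, 0, 0],
    [255, -0.27, -0.86, 0, 0]
  ]
}}

```text
time: 21.1
eef_pos: [0.5571, 0.0984, 0.1982]
eef_rot: [-180.0, 0.0, -178.5]
force: [0.2, 0.2, -1.4]
opening: 0.0232
```

>>> {"method": "play_rows", "body": {
  "plan": [
    [255, -0.1, -0.25, 0, 0],
    [255, -0.2, -0.5, 0, 0],
    [255, -0.27, -0.75, 0.067, 0],
    [255, -0.27, -0.86, 0.067, 0],
    [255, -0.27, -0.86, 0.067, 0],
    [255, -0.27, -0.86, 0.067, 0],
    [255, -0.27, -0.86, 0.067, 0]
  ]
}}

```text
time: 21.8
eef_pos: [0.5919, -0.0004, 0.1906]
eef_rot: [180.0, 0.0, -178.2]
force: [-1.0, -0.5, -1.9]
opening: 0.0236
```

Run:
```python
from h import *
s=shot('side','s7.png');t=shot('top','t7.png')
o=arm.get_obs(); p=o['eef_pos'];print(p,o['eef_rot'],o['force'],o['opening'])
y=np.radians(o['eef_rot'][2]);X=np.array([np.cos(y),np.sin(y),0]);g=p+[0,0,.0187]
for a in(12.5,15):
    z=np.array([0,0,np.cos(np.radians(a))])+X*np.sin(np.radians(a)); print(a,g-.105*z,proj(s,[g-.045*z,g-.083*z,g-.105*z]).round(1).tolist())
print('ring',proj(s,[[.6268,-.0015,.0725]]))
u,v=proj(s,[g-.105*z])[0].astype(int)
cv2.imwrite('pics/m7.png',cv2.resize(s['frame'][v-45:v+30,u-45:u+45],(720,600),interpolation=cv2.INTER_CUBIC));print(u-45,v-45)
```

```text
[ 0.59200957 -0.00069471  0.19055177] [ 1.79985449e+02  2.07384648e-02 -1.78161527e+02] [ 0.08980922  0.27010533 -1.55916035] 0.023149748184385827
12.5 [6.14724036e-01 3.43888368e-05 1.06740689e-01] [[269.3, 210.3], [266.9, 223.5], [265.5, 230.9]]
15 [6.19171586e-01 1.77148178e-04 1.07829558e-01] [[268.5, 210.1], [265.3, 223.2], [263.5, 230.6]]
ring [[261.48603111 242.06552287]]
218 185
```

View pics/m7.png

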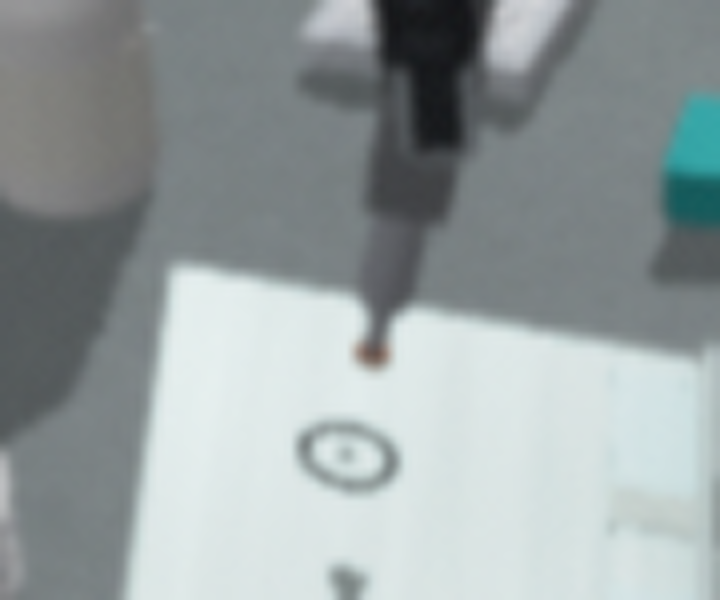

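The foot is at side px (264.5,229.8) and the ring dot at (261.4,242.0), matching the (261.5,242.1) predicted. The cross is further left in world terms. Approach to about 5 mm off and take a force baseline.

>>> {"method": "play_rows", "body": {
  "plan": [
    [255, -0.02, -0.016, 0.07, 0],
    [255, -0.04, -0.016, 0.15, 0],
    [255, -0.06, -0.016, 0.22, 0],
    [255, -0.068, -0.016, 0.25, 0],
    [255, -0.068, -0.016, 0.25, 0],
    [255, -0.068, -0.016, 0.25, 0],
    [255, -0.068, -0.016, 0.25, 0]
  ]
}}

```text
time: 22.6
eef_pos: [0.6007, -0.0038, 0.1607]
eef_rot: [-180.0, 0.0, -178.2]
force: [-0.6, 0.3, -1.2]
opening: 0.0235
```

```bash
cat > f.py <<'E'
from h import *
F=[]
for i in range(20): F.append(np.r_[arm.get_obs()['force'],arm.get_obs()['eef_pos']]); arm.camera('top')
print(np.mean(F,0).round(4),np.std(F,0).round(3),arm.get_obs()['time'])
E
python3 f.py
```

```text
[ 0.0134 -0.1527 -1.227   0.6004 -0.0037  0.1604] [0.544 0.568 0.367 0.    0.    0.   ] 23.6
```

>>> {"method": "play_rows", "body": {
  "plan": [
    [255, -0.005, 0, 0.02, 0],
    [255, -0.01, 0, 0.04, 0],
    [255, -0.014, 0, 0.055, 0],
    [255, -0.018, 0, 0.07, 0],
    [255, -0.022, 0, 0.085, 0],
    [255, -0.022, 0, 0.085, 0],
    [255, -0.022, 0, 0.085, 0]
  ]
}}

```text
time: 24.3
eef_pos: [0.603, -0.0036, 0.1501]
eef_rot: [180.0, -0.0, -178.2]
force: [-1.3, 0.1, -0.1]
opening: 0.0233
```

```bash
python3 f.py
python3 - <<'E'
from h import *
s=shot('side','s8.png')
cv2.imwrite('pics/m8.png',cv2.resize(s['frame'][195:255,226:298],(720,600),interpolation=cv2.INTER_CUBIC))
E
```

```text
[-0.9956  0.2009  0.2274  0.603  -0.0036  0.1501] [0.345 0.405 0.433 0.    0.    0.   ] 25.3
```

View pics/m8.png

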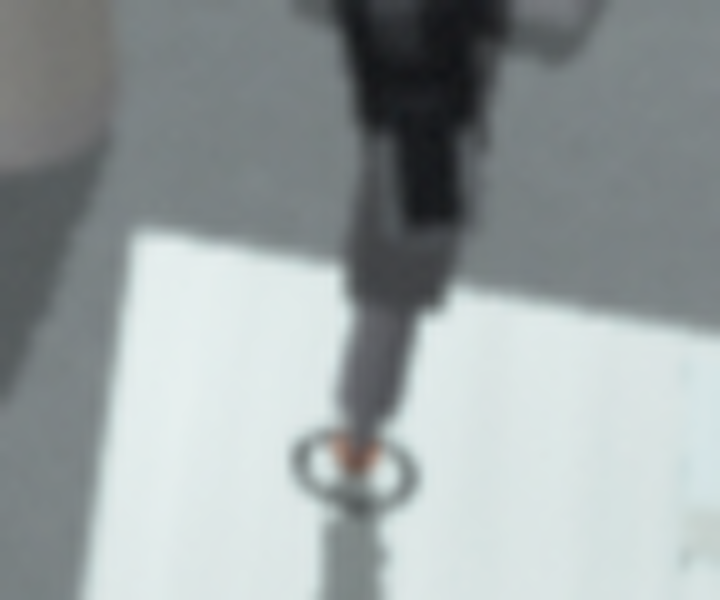

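The foot is inside the ring and nearly centred: foot (357,463) and ring centre (355,470) in the crop. The normal force is about 1.7 N, about 6.3 mm in. I'll add 1.7 mm along the normal.

>>> {"method": "play_rows", "body": {
  "plan": [
    [255, -0.002, 0, 0.007, 0],
    [255, -0.0035, 0, 0.014, 0],
    [255, -0.0035, 0, 0.014, 0],
    [255, -0.0035, 0, 0.014, 0],
    [255, -0.0035, 0, 0.014, 0],
    [255, -0.0035, 0, 0.014, 0],
    [255, -0.0035, 0, 0.014, 0],
    [255, -0.0035, 0, 0.014, 0]
  ]
}}

```text
time: 26.15
eef_pos: [0.6035, -0.0036, 0.1484]
eef_rot: [-180.0, 0.0, -178.2]
force: [-0.9, -0.4, 0.3]
opening: 0.0229
```

```bash
python3 f.py
python3 - <<'E'
from h import *
t=shot('top','t9.png');s=shot('side','s9.png')
a=cv2.resize(t['frame'][130:280,240:440],(400,300));b=cv2.resize(t['frame'][230:330,360:493],(400,300));c=cv2.resize(s['frame'][195:255,226:306],(400,300),interpolation=cv2.INTER_CUBIC);d=cv2.resize(s['frame'][160:310,200:400],(400,300))
cv2.imwrite('pics/m9.png',np.vstack([np.hstack([a,b]),np.hstack([c,d])]))
E
```

```text
[-0.9482  0.0543  0.5622  0.6035 -0.0036  0.1484] [0.525 0.445 0.392 0.    0.    0.   ] 27.15
```

View pics/m9.png

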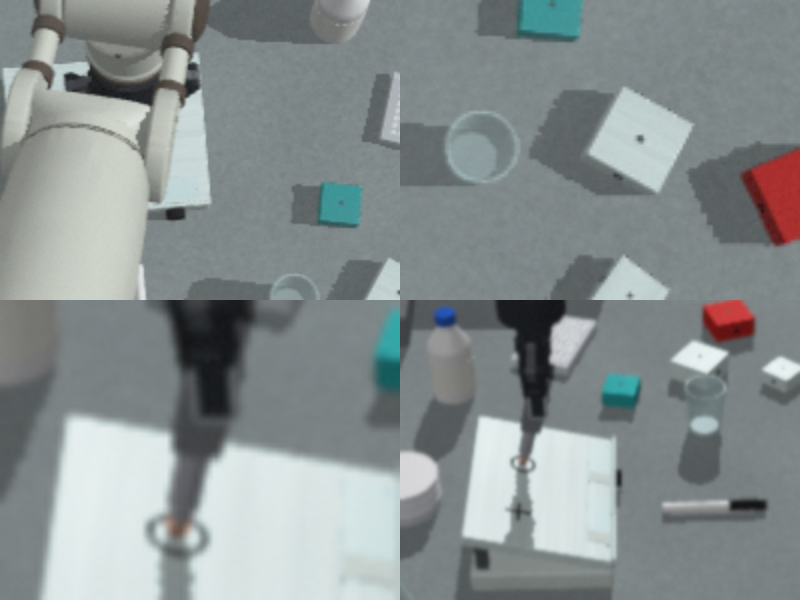

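The foot is pressed inside the ring with about 2.0 N along the normal, which is about 8 mm in. The block's dot is still at (440,276) and the bystanders are unmoved.

```bash
python3 -c "
from workcell import arm
print(arm.close_job())"
```

```text
the job is handed in; nothing more can be done
None
```

I lifted the probe out of its stand and took the reference reading, then pressed its foot inside the ring on the slope and handed the job in while still holding it there, at 27 s. The hand-in gives no verdict.

- **Reference reading:** I held the probe upright on the dot of the larger grey block for over a second. The extra force was about 2.2 N and the foot was about 7–8 mm in.
- **Tilting the probe:** the moves can't tilt the tool, so I swung the probe in a light grip by pushing its barrel gently against the fixed stand's edge, at about 5 N. Then I tightened the grip to 60 N.
- **Ring reading:** the last force average was about 2.0 N along the normal, which is about 8 mm in. In the final picture the foot is inside the ring, 1–2 mm off centre.
- **Bystanders:** in the last pictures the block's dot is where it started, and the other things in view look unmoved. I didn't check the stand, rack or flask at the end.
- **Where the checks disagreed:** the tilt came out at about 14° from the camera and 15–16° from the arm's geometry, against the slope's 15°. I also estimated the ring's height at 72 mm from the plate's shape and 75 mm from the cameras, so I set the final depth by force.

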